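# Clear the bench after the colour practical

### The job

Clear up after the practical: stand each capped sample pot upright inside the tray of the same colour as its cap. Press the green latch button on the grey store case so that its drawer springs out, stand the brass weight upright inside the drawer, and leave the drawer out for checking. Do not knock over or shift the squeeze bottle.

Things in the scene. Friction and masses are not known exactly. Their poses are not given: they have to be found in the camera images.
- red_pot: white sample pot with a ribbed red screw cap, standing upright: 60 mm tall, body 40 mm across, cap 42 mm across from 40 to 60 mm height, about 60 g. Origin: centre of its underside; z up along its axis.
- red_tray: small square red tray, open at the top, fixed to the bench: 72 x 72 mm outside, 64 x 64 mm inside, 18 mm high, walls and floor 4 mm. Origin: centre of its underside (on the bench); z up; x and y along its sides.
- yellow_pot: white sample pot with a ribbed yellow screw cap, standing upright: 60 mm tall, body 40 mm across, cap 42 mm across from 40 to 60 mm height, about 60 g. Origin: centre of its underside; z up along its axis.
- yellow_tray: small square yellow tray, open at the top, fixed to the bench: 72 x 72 mm outside, 64 x 64 mm inside, 18 mm high, walls and floor 4 mm. Origin: centre of its underside (on the bench); z up; x and y along its sides.
- blue_pot: white sample pot with a ribbed blue screw cap, standing upright: 60 mm tall, body 40 mm across, cap 42 mm across from 40 to 60 mm height, about 60 g. Origin: centre of its underside; z up along its axis.
- blue_tray: small square blue tray, open at the top, fixed to the bench: 72 x 72 mm outside, 64 x 64 mm inside, 18 mm high, walls and floor 4 mm. Origin: centre of its underside (on the bench); z up; x and y along its sides.
- weight: brass balance weight, about 200 g, standing upright: 42 mm tall; foot 34 mm across up to 22 mm height, narrow neck, grip knob 20 mm across from 31 to 42 mm height. Origin: centre of its underside; z up.
- latch_top (a point): centre of the top of the round green latch button, 30 mm across, in the middle of the top of the grey store case (fixed; 140 mm deep in x, 130 wide, 62 high), standing 12 mm above it in a 44 mm black ring 6 mm high. Pressed straight down: 1.5 to 4.5 N, travel 6 mm, releases the drawer at 3.5 mm; springs back up. Axes of the case: x from drawer front to back, z up.
- drawer_front (a point): middle of the top edge of the drawer's white front panel (128 mm wide, 8 thick, top 60 above bench), axes as the case. Shut: 74 mm in front (-x) of the button. Released, a weak spring slides it 115 mm along -x in about 1 s; it stays out, its inside clear of the case. Inside 111 (x) by 102 mm (y), centre 60 mm along +x from here, floor 50 mm below here; side walls reach 20 mm below here.
- squeeze_bottle: bystander: orange squeeze bottle with a yellow nozzle, 147 mm tall, 56 mm across, loose. Origin: centre of its underside; z up.

How it is judged:
By the outcome, as a careful person would: the job done as asked, in the order asked, and still so for the second after the job is handed in, with the robot touching nothing.
It also fails if it takes over 118 s, if anything falls off the work surface, if the arm or the gripper's body presses on something with over 40 N, if the wrist force passes 120 N, or if a joint passes its speed limit or range.

### The arm

A 6-joint arm with a two-finger parallel gripper is mounted at the origin on the work surface. World frame = base frame: x ahead of the robot, y to its left, z up, the work surface at z = 0. Lengths are in m, angles in rad, forces in N, time in s.
With the tool pointing down it reaches from about 0.35 to 0.975 m from the base axis. Payload 4.9 kg.
Tool frame: the origin (TCP) lies on the front face of the gripper's body, between the roots of the fingers; the fingertips stand 73 mm ahead of it and the grasp point (between the pads) lies 54 mm ahead of it; z points along the fingers, x is the direction in which the jaws open and shut, and the axes are right-handed (so a half turn about z gives the same grasp; the last joint's range is limited). The gripper opens to 85 mm and grips with 20 to 120 N. Pads are 22 mm wide; open, the fingers measure 114 mm over their backs; the gripper's body (76 mm by 85 mm) begins 54 mm behind the grasp point. The pads swing forward as they close: fully open they stand 13 mm farther back than shut.
Start: joints at [1.059, 0.053, 1.613, -0, 1.476, -0.119], TCP at [0.239, 0.577, 0.304] pointing down, gripper open.
Joint ranges: [-3.01, 3.01], [-1.01, 2.22], [0.06, 2.58], [-1.02, 4.17], [0.09, 2.62], [-3.14, 3.14]. Speed limits (rad/s): [2.57, 2.57, 3.14, 3.14, 3.14, 3.14].

### API

Orientations are given as [roll, pitch, yaw] about the fixed x, y, z axes, in that order (R = Rz(yaw) Ry(pitch) Rx(roll)).
In Python, from workcell import sense, grab_frame, calibration, close_job, cut_out, tip_of gives the robot as it stands.
- The arm moves only by the tool play_rows, never from a script. Its argument "increments" is text: rows parted by semicolons, each of 7 numbers parted by spaces: the shift along the tool's x, y, z in m, then the turn, a rotation vector about the tool's x, y, z in rad, then the finger opening in m, from 0 to 0.0854. A call has 1 to 5 rows; each row shifts and turns the commanded pose from where the row before left it, along the tool's axes as they then stand; what a row does not reach is not made up. A row lasts 1/8 s, in which the tool goes at most 62.5 mm and 10.7 degrees, less where a joint would pass 70% of its speed; a pose out of reach is approached as far as the arm can. A call is refused whole if a number of a shift passes 0.0625 or a number of a turn 0.188, either way. A call with a gripper value outside its range is refused whole. The fingers move at their own pace and stop on an object; "force" is the grip in N (left out, the last holds). Time passes only in rows, so rows that do not move let the fingers close. It gives the time, the measured TCP pose, the force and the opening at its end, in the units of the state.
- sense(): the state, without advancing time (a new reading comes with each control period).
- grab_frame(name): name is "side" or "top" or "wrist"; returns (picture, depth): 420x560x3 uint8, red, green, blue; 420x560 float32, m along the optical axis (not along the pixel's ray), 0 where there is no reading.
- calibration(name): a dict with "fx", "fy", "cx", "cy" (pixels), "distortion" ([k1, k2, p1, p2, k3] as OpenCV has them; the pictures are not rectified), "origin" and "rotation" of the camera in the world. Camera axes: x right, y up, looking along -z (the intrinsics and any distortion apply to the point x, -y, -z); pixel columns grow to the right and rows downward; lengths in m; the calibration is good to about 2 mm. A picture is of the moment at which its call begins: read the wrist's pose just before it. calibration takes no time and is no camera call; for the wrist camera it gives the pose at the moment of the call.
- close_job(): hands the job in, once; it reports no verdict.
Trained networks look in the newest picture that a camera, given by its name, has taken for a name from the list of things; names that differ only in an ending like _2 or _b are one class to them, and where a whole thing is asked for, a point or a joint stands for the part that bears it (a point fixed in the world has none). Each returns a list of dicts, best first, with "conf" (0 to 1); they miss things now and then, are a little off and sometimes report something else, mostly with a low value. They report only what shows in the picture. A call takes as long as a camera call.
- cut_out(name, camera): "pixels" (420x560 bool, what is visible of it) and "box" ([left, top, width, height] in pixels, round what is visible of it).
- tip_of(name, camera): "xy" ([column, row] in pixels: a listed point, or the origin of a listed thing).
The state is a dict: "clock": time; "joint_pos": joint angles; "dq": joint speeds; "effort": joint torques, N m; "position": TCP position; "tool_rot": TCP orientation; "contact_force": force on the tool from outside, world axes, zero at the start; "moment": the same for the moment, N m; "grip_width": finger opening in m.
Only numpy, scipy, OpenCV 4.12 (cv2) and the standard library are available. Lean on these libraries where they do the work, as an engineer would, in place of code of your own. Each camera call takes 0.05 s, during which the arm holds its last target.

## Working session

There is one attempt and no reset: what is moved stays moved. The work goes in short steps, Python scripts to look and compute and a tool call to move; the robot and the scene stay as the last step left them, time stands still between calls to the robot, and variables do not carry over. Pictures are saved under pics/ and viewed, and the job is handed in when it is done.

Besides the shell and the picture viewer there is one more tool, called after "Emit:" in YAML: its name, and indented under it one key for each argument. play_rows: Moves the arm, as the interface text tells. Its arguments: {"type":"object","properties":{"increments":{"type":"string"},"force":{"type":"number"}},"required":["increments"]}

```bash
mkdir -p pics; ls
cat > h.py <<'E'
import numpy as np,cv2
from workcell import sense,grab_frame,calibration,close_job,cut_out,tip_of
def save(n,img): cv2.imwrite('pics/'+n,cv2.cvtColor(img,cv2.COLOR_RGB2BGR))
def ray(c,uv):
    K=np.array([[c['fx'],0,c['cx']],[0,c['fy'],c['cy']],[0,0,1]])
    p=cv2.undistortPoints(np.array(uv,float).reshape(-1,1,2),K,np.array(c['distortion'],float)).reshape(-1,2)
    d=np.c_[p[:,0],-p[:,1],-np.ones(len(p))]
    return d
def world(c,uv,depth):
    d=ray(c,uv)*np.asarray(depth).reshape(-1,1)
    return d@np.array(c['rotation']).T+np.array(c['origin'])
def atz(c,uv,z):
    d=ray(c,uv)@np.array(c['rotation']).T; o=np.array(c['origin'])
    return o+d*((z-o[2])/d[:,2])[:,None]
def cloud(c,mask,depth):
    v,u=np.nonzero(mask&(depth>0))
    return world(c,np.c_[u,v],depth[v,u])
E
python3 - <<'E'
from h import *
print(sense())
for n in['top','side','wrist']:
    p,d=grab_frame(n); save(n+'0.png',p); c=calibration(n); print(n,c)
E
```

```text
pics
{'clock': 0.0, 'joint_pos': array([ 1.05901415e+00,  5.33641376e-02,  1.61433367e+00,  1.54725612e-05,
        1.47599298e+00, -1.19054317e-01]), 'dq': array([ 3.49730833e-04,  4.59234688e-04, -6.44458227e-04, -9.06365328e-04,
       -3.87090967e-05,  1.21079311e-03]), 'effort': array([-2.21793540e-03, -3.93666101e+01, -3.70184398e+01, -2.65634244e-04,
        6.73033472e-03, -2.60067935e-06]), 'position': array([0.23898176, 0.57697893, 0.30263465]), 'tool_rot': array([-3.14132816e+00,  2.08145228e-03,  1.17806726e+00]), 'contact_force': array([-1.12102406, -0.59609908,  0.08251134]), 'moment': array([0.00510386, 0.05152541, 0.03034118]), 'grip_width': 0.08551105594555632}
top {'fx': 530.7691701716246, 'fy': 530.7691701716246, 'cx': 270.4736532941936, 'cy': 210.2688284557649, 'distortion': array([-0.21144679,  0.        ,  0.        ,  0.        ,  0.        ]), 'origin': array([ 0.4079506 , -0.00946749,  1.22775127]), 'rotation': array([ 1.26324728e-01, -8.61879204e-04, -1.58143531e+00])}
side {'fx': 424.1736950114606, 'fy': 424.1736950114606, 'cx': 284.1112953904306, 'cy': 208.3870469365822, 'distortion': array([0.02084206, 0.        , 0.        , 0.        , 0.        ]), 'origin': array([0.49692008, 0.90946247, 0.65910537]), 'rotation': array([ 0.98693772,  0.01715188, -3.11844338])}
wrist {'fx': 330.5768433063713, 'fy': 330.5768433063713, 'cx': 275.6550141949234, 'cy': 207.85950260641198, 'distortion': array([-0.04967018,  0.        ,  0.        ,  0.        ,  0.        ]), 'origin': array([0.16603403, 0.60764893, 0.37282479]), 'rotation': array([-0.31624498,  0.00179427,  1.17810657])}
```

```bash
cat >> h.py <<'E'
from scipy.spatial.transform import Rotation as Rn
_cal=calibration
def calibration(n):
    c=dict(_cal(n)); c['rotation']=Rn.from_euler('xyz',c['rotation']).as_matrix(); return c
E
python3 - <<'E'
from h import *
p,d=grab_frame('top'); c=calibration('top')
for n in['red_pot','red_tray','yellow_pot','yellow_tray','blue_pot','blue_tray','weight','latch_top','drawer_front','squeeze_bottle']:
    r=cut_out(n,'top')
    for x in r[:2]:
        P=cloud(c,x['pixels'],d)
        print(n,round(x['conf'],2),x['box'],P.min(0).round(3) if len(P) else None,P.max(0).round(3) if len(P) else None,np.median(P,0).round(3))
    for x in tip_of(n,'top')[:2]: print('   tip',round(x['conf'],2),x['xy'])
E
```

```text
red_pot 0.72 [102.3, 279.7, 24.5, 22.0] [ 0.356  0.321 -0.002] [0.403 0.382 0.066] [0.381 0.337 0.059]
   tip 0.7 [120.4, 290.7]
   tip 0.69 [267.7, 189.6]
red_tray 0.93 [91.3, 216.1, 35.0, 37.2] [ 0.473  0.325 -0.004] [0.559 0.415 0.026] [0.516 0.368 0.006]
   tip 0.61 [110.0, 230.2]
yellow_pot 0.61 [355.8, 247.4, 21.6, 23.4] [ 0.425 -0.248 -0.004] [ 0.473 -0.199  0.067] [ 0.447 -0.218  0.059]
   tip 0.65 [366.2, 188.6]
   tip 0.57 [362.2, 260.3]
yellow_tray 0.97 [348.9, 172.9, 31.2, 35.8] [ 0.564 -0.274 -0.004] [ 0.641 -0.197  0.025] [ 0.604 -0.236  0.005]
yellow_tray 0.56 [354.0, 248.9, 21.6, 19.5] [ 0.426 -0.254 -0.004] [ 0.468 -0.199  0.067] [ 0.446 -0.218  0.059]
   tip 0.94 [362.9, 188.9]
blue_pot 0.88 [412.0, 218.2, 21.8, 15.4] [ 0.499 -0.379 -0.003] [ 0.547 -0.339  0.067] [ 0.519 -0.354  0.059]
   tip 0.54 [418.4, 226.3]
   tip 0.52 [364.9, 189.4]
blue_tray 0.6 [153.3, 188.4, 38.5, 35.5] [ 0.532  0.174 -0.004] [0.62  0.262 0.025] [0.574 0.217 0.006]
   tip 0.58 [173.4, 206.6]
weight 0.45 [156.2, 258.0, 15.6, 14.6] [ 0.424  0.222 -0.001] [0.456 0.256 0.049] [0.439 0.234 0.025]
   tip 0.67 [163.2, 264.8]
latch_top 0.7 [93.6, 212.7, 30.2, 41.8] [ 0.475  0.325 -0.003] [0.554 0.408 0.026] [0.516 0.369 0.006]
latch_top 0.45 [106.9, 285.8, 19.9, 15.1] [0.36  0.321 0.01 ] [0.399 0.361 0.066] [0.38  0.336 0.06 ]
   tip 0.54 [272.1, 156.8]
drawer_front 0.92 [238.5, 188.8, 64.6, 11.4] [ 0.592 -0.079 -0.003] [0.616 0.052 0.067] [ 0.599 -0.016  0.056]
drawer_front 0.6 [349.7, 174.1, 30.4, 36.2] [ 0.564 -0.272 -0.004] [ 0.643 -0.198  0.025] [ 0.605 -0.236  0.005]
   tip 0.59 [269.1, 187.3]
squeeze_bottle 0.86 [125.0, 133.2, 27.4, 31.6] [0.673 0.26  0.004] [0.73  0.316 0.151] [0.692 0.28  0.091]
   tip 0.93 [144.4, 153.6]
```

View pics/top0.png

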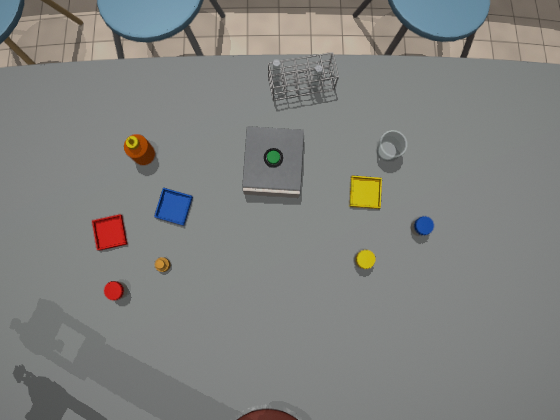

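View pics/side0.png

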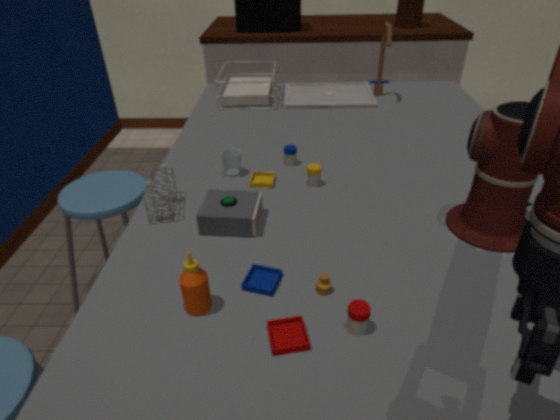

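View pics/wrist0.png

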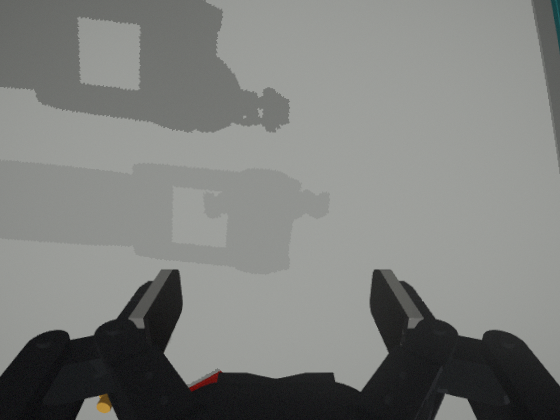

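```bash
cat > m.py <<'E'
from h import *
def meas(cam='top',names=None):
    p,d=grab_frame(cam); c=calibration(cam)
    hsv=cv2.cvtColor(p,cv2.COLOR_RGB2HSV).astype(int); H,S,V=hsv[...,0],hsv[...,1],hsv[...,2]
    v,u=np.mgrid[0:420,0:560]
    W=world(c,np.c_[u.ravel(),v.ravel()],d.ravel()).reshape(420,560,3); ok=d>0
    return p,d,c,H,S,V,W,ok
def mid(P): return (P.min(0)+P.max(0))/2
E
python3 - <<'E'
from m import *
for cam in ['top','side']:
    p,d,c,H,S,V,W,ok=meas(cam)
    cols={'red':((H<6)|(H>174)),'yellow':(abs(H-28)<5),'blue':(abs(H-113)<12),'green':(abs(H-65)<15)}
    base=ok&(S>120)&(V>50)&(W[...,0]>0.3)&(W[...,0]<0.85)&(W[...,2]<0.09)&(abs(W[...,1])<0.45)
    for n,m in cols.items():
        nl,lab,st,_=cv2.connectedComponentsWithStats((base&m).astype('uint8'))
        for i in range(1,nl):
            if st[i,4]<40: continue
            P=W[lab==i]; zt=np.percentile(P[:,2],80)
            px=np.argwhere(lab==i)[:,::-1].astype(float)
            if zt>0.04:
                T=P[P[:,2]>zt-0.006]; print(cam,n,'cap',st[i],mid(T).round(4),T.mean(0).round(4),np.ptp(T,0).round(3))
                m2=(lab==i)&(W[...,2]>zt-0.006); uv=np.argwhere(m2)[:,::-1].mean(0); print('   atz',atz(c,uv,zt).round(4))
            else:
                # rim: use hull of all pixels
                T=P[(P[:,2]>0.011)]
                r=cv2.minAreaRect((T[:,:2]*1000).astype('float32')); print(cam,n,'tray',st[i],r,np.percentile(P[:,2],[5,95]).round(3),mid(P).round(3))
E
```

```text
top red tray [ 92 214  35  36 962] ((514.9307861328125, 366.305908203125), (72.22621154785156, 74.87657165527344), 11.730648040771484) [0.001 0.02 ] [0.517 0.37  0.01 ]
top red cap [104 281  20  19 302] [0.3807 0.341  0.0624] [0.3802 0.3411 0.0611] [0.04  0.041 0.012]
   atz [[0.3803 0.3406 0.0625]]
top yellow tray [349 176  33  32 848] ((604.03125, -234.51193237304688), (71.40409088134766, 72.71739959716797), 84.45926666259766) [0.001 0.02 ] [ 0.603 -0.234  0.011]
top yellow cap [356 250  20  19 284] [ 0.4454 -0.2222  0.0612] [ 0.4462 -0.2209  0.0605] [0.04  0.042 0.01 ]
   atz [[ 0.4461 -0.2206  0.0622]]
top blue tray [154 188  39  37 962] ((574.248046875, 214.8668670654297), (71.99593353271484, 72.26704406738281), 73.67274475097656) [0.001 0.02 ] [0.574 0.215 0.011]
top blue cap [414 216  20  19 281] [ 0.5194 -0.3591  0.0611] [ 0.5188 -0.3585  0.0599] [0.041 0.041 0.011]
   atz [[ 0.5186 -0.358   0.0615]]
top green cap [267 150  13  14 136] [ 0.674  -0.0189  0.0753] [ 0.6746 -0.019   0.0745] [0.027 0.027 0.01 ]
   atz [[ 0.6742 -0.0189  0.0762]]
side red cap [348 299  23  23 417] [0.3795 0.3415 0.0602] [0.3796 0.3437 0.0612] [0.04  0.042 0.008]
   atz [[0.3798 0.3446 0.0621]]
side red tray [ 267  316   43   40 1327] ((514.1920776367188, 366.3333435058594), (70.81967163085938, 72.96796417236328), 11.986615180969238) [0.004 0.02 ] [0.514 0.367 0.012]
side blue cap [285 145  11  10  89] [ 0.5174 -0.3561  0.0604] [ 0.5174 -0.3534  0.0603] [0.033 0.044 0.009]
   atz [[ 0.5174 -0.3508  0.0615]]
side blue tray [242 265  40  31 873] ((572.6095581054688, 214.7499542236328), (74.37796783447266, 72.87034606933594), 72.71807861328125) [0.004 0.02 ] [0.573 0.214 0.012]
side green cap [223 197  11   6  56] [ 0.674  -0.0194  0.0736] [ 0.674  -0.017   0.0744] [0.027 0.026 0.006]
   atz [[ 0.6736 -0.0152  0.0755]]
```

Run:
```python
from m import *
for cam in ['top','side']:
    p,d,c,H,S,V,W,ok=meas(cam)
    m=ok&(abs(W[...,0]-.437)<.035)&(abs(W[...,1]-.237)<.035)
    for lo,hi in((.036,.06),(.016,.036),(.008,.06)):
        T=W[m&(W[...,2]>lo)&(W[...,2]<hi)]; print(cam,lo,len(T),mid(T).round(4),T.mean(0).round(4),np.ptp(T,0).round(3))
    k=ok&(W[...,0]>.58)&(W[...,0]<.8)&(abs(W[...,1]+.02)<.1)&(W[...,2]>.052)&(W[...,2]<.068)
    r=cv2.minAreaRect((W[k][:,:2]*1000).astype('float32')); print('case',r,W[k][:,2].mean())
    b=cut_out('squeeze_bottle',cam)[0]; P=W[b['pixels']&ok]; P=P[(P[:,2]>.01)&(P[:,2]<.2)]; print('bottle',mid(P),np.ptp(P,0))
```

```text
top 0.036 68 [0.4394 0.2391 0.0423] [0.44   0.2389 0.0423] [0.018 0.02  0.01 ]
top 0.016 118 [0.4399 0.2384 0.0249] [0.4397 0.2355 0.0237] [0.032 0.034 0.017]
top 0.008 193 [0.4413 0.2384 0.0279] [0.4398 0.2365 0.0298] [0.035 0.034 0.039]
case ((671.1163330078125, -18.564300537109375), (130.6970977783203, 150.54725646972656), 85.70260620117188) 0.06228425658042735
bottle [0.69803786 0.28744881 0.0804577 ] [0.05040446 0.05438895 0.13797058]
side 0.036 67 [0.4387 0.2375 0.0408] [0.4388 0.2393 0.0419] [0.017 0.021 0.009]
side 0.016 137 [0.4388 0.2408 0.026 ] [0.4385 0.2445 0.0242] [0.032 0.028 0.018]
side 0.008 251 [0.4388 0.241  0.0267] [0.4387 0.2441 0.0266] [0.032 0.029 0.037]
case ((668.782470703125, -19.241966247558594), (134.6219940185547, 148.7858123779297), 85.86304473876953) 0.06223541789059027
bottle [0.70094787 0.29415662 0.07940768] [0.05651637 0.04931024 0.1387432 ]
```

Emit:
play_rows:
  increments: "-0.06 0.02 0 0 0 -0.131 0.075; -0.06 0.02 0 0 0 -0.131 0.075; -0.06 0.02 0 0 0 -0.131 0.075; 0 0 0 0 0 0 0.075"
  force: 30

```text
clock: 2.0
position: [0.2505, 0.3885, 0.3035]
tool_rot: [3.141, 0.0, 1.568]
contact_force: [-1.2, 1.0, 0.4]
grip_width: 0.0751
```

Emit:
play_rows:
  increments: "-0.016 0.043 0.04 0 0 0 0.075; -0.016 0.043 0.04 0 0 0 0.075; -0.0155 0.0435 0.04 0 0 0 0.075; 0 0 0.02 0 0 0 0.075; 0 0 0 0 0 0 0.075"

```text
clock: 2.62
position: [0.3793, 0.3435, 0.1618]
tool_rot: [-3.138, 0.002, 1.57]
contact_force: [0.5, 0.0, -0.4]
grip_width: 0.0755
```

Run:
```python
from h import *
s=sense();print(s['position'],s['tool_rot'])
p,d=grab_frame('wrist');save('w1.png',p)
```

```text
[0.37934693 0.34354055 0.16176333] [-3.13766121e+00  2.25538034e-03  1.57019578e+00]
```

View pics/w1.png

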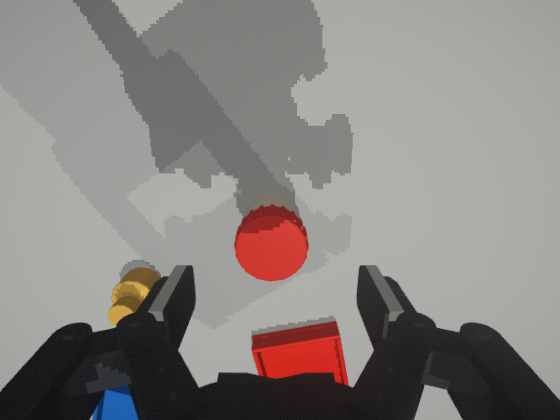

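Emit:
play_rows:
  increments: "-0.001 0 0.032 0 0 0 0.075; 0 0 0.032 0 0 0 0.075; 0 0 0 0 0 0 0.03; 0 0 0 0 0 0 0.03; 0 0 0 0 0 0 0.03"
  force: 30

```text
clock: 3.3
position: [0.3809, 0.3438, 0.1021]
tool_rot: [3.138, -0.002, 1.571]
contact_force: [0.2, 0.4, -0.6]
grip_width: 0.0411
```

Emit:
play_rows:
  increments: "0 0 0 0 0 0 0.03; 0 0 0 0 0 0 0.03"

```text
clock: 3.55
position: [0.381, 0.3437, 0.1018]
tool_rot: [3.139, -0.002, 1.571]
contact_force: [-0.6, -0.1, 6.4]
grip_width: 0.0413
```

Run:
```python
from h import *
s=sense();print(s['position'],s['tool_rot'])
p,d=grab_frame('wrist');save('w2.png',p)
p,d=grab_frame('side');save('s2.png',cv2.resize(p[200:,250:],None,fx=2,fy=2))
```

```text
[0.38100144 0.34366204 0.1018104 ] [ 3.13880668e+00 -2.27740280e-03  1.57085849e+00]
```

View pics/w2.png

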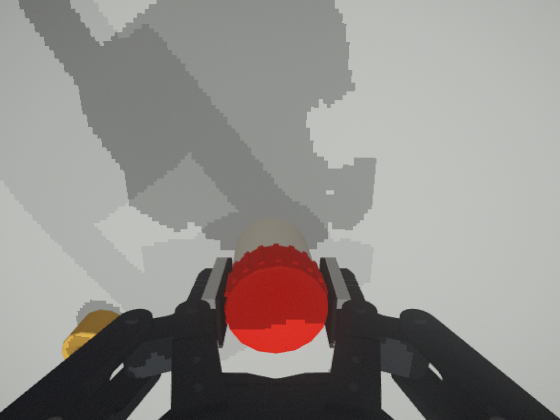

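View pics/s2.png

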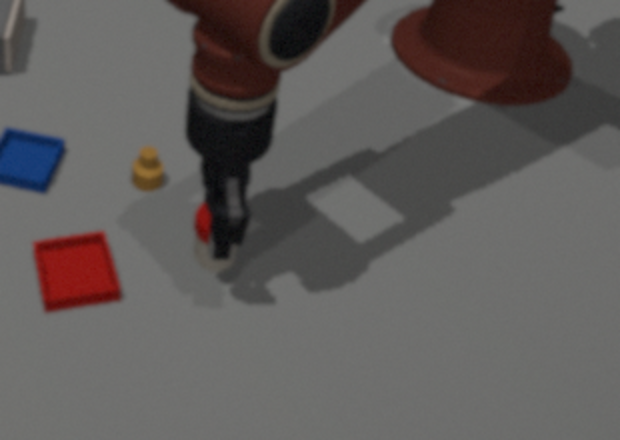

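Emit:
play_rows:
  increments: "0 0 -0.03 0 0 0 0.03; 0 0 -0.03 0 0 0 0.03; 0.0075 0.045 0 0 0 0 0.03; 0.0075 0.045 0 0 0 0 0.03; 0.0075 0.044 0 0 0 0 0.03"

```text
clock: 4.28
position: [0.5151, 0.3653, 0.1598]
tool_rot: [-3.141, 0.0, 1.571]
contact_force: [0.4, 0.6, -0.6]
grip_width: 0.0411
```

Emit:
play_rows:
  increments: "0 0 0 0 0 0 0.03; 0 0 0 0 0 0 0.03; 0 0 0.025 0 0 0 0.03; 0 0 0.015 0 0 0 0.03; 0 0 0 0 0 0 0.03"

```text
clock: 4.9
position: [0.512, 0.3647, 0.118]
tool_rot: [-3.138, 0.002, 1.572]
contact_force: [-0.2, -0.1, -0.3]
grip_width: 0.041
```

Run:
```python
from h import *
s=sense();print(s['position'],s['tool_rot'])
p,d=grab_frame('wrist');save('w3.png',p)
```

```text
[0.5120221  0.36474732 0.11795784] [-3.13793953e+00  1.96519978e-03  1.57153138e+00]
```

View pics/w3.png

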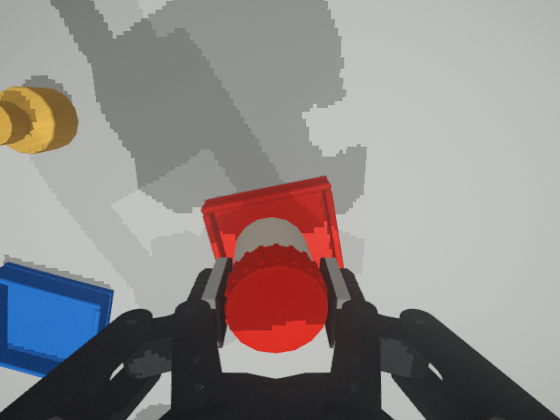

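Emit:
play_rows:
  increments: "0.001 0.002 0.008 0 0 0 0.03; 0 0 0.005 0 0 0 0.03; 0 0 0 0 0 0 0.03"

```text
clock: 5.32
position: [0.5157, 0.3662, 0.1064]
tool_rot: [-3.141, 0.0, 1.571]
contact_force: [-0.4, -0.1, -1.0]
grip_width: 0.0418
```

Emit:
play_rows:
  increments: "0 0 0.003 0 0 0 0.03; 0 0 0 0 0 0 0.03"

```text
clock: 5.58
position: [0.5167, 0.3665, 0.1059]
tool_rot: [3.14, 0.0, 1.571]
contact_force: [-2.7, -3.5, 7.4]
grip_width: 0.0413
```

Contact. Release and lift.

Emit:
play_rows:
  increments: "0 0 0 0 0 0 0.055; 0 0 0 0 0 0 0.068; 0 0 -0.02 0 0 0 0.072; 0 0 -0.05 0 0 0 0.072; 0 0 -0.06 0 0 0 0.072"

```text
clock: 6.2
position: [0.5153, 0.366, 0.2352]
tool_rot: [-3.14, 0.001, 1.571]
contact_force: [0.2, 1.0, 0.8]
grip_width: 0.0721
```

Run:
```python
from h import *
s=sense();print(s['position'],s['tool_rot'])
p,d=grab_frame('wrist');save('w4.png',p)
```

```text
[0.51529645 0.36603301 0.23517951] [-3.13996351e+00  8.61000492e-04  1.57100278e+00]
```

View pics/w4.png

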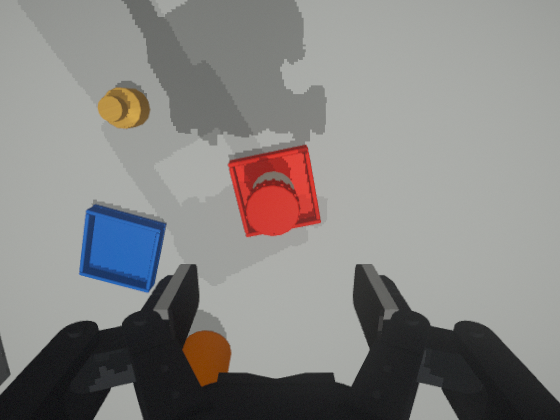

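Emit:
play_rows:
  increments: "-0.058 -0.007 0 0 0 0 0.075; -0.058 -0.007 0 0 0 0 0.075; -0.058 -0.007 0 0 0 0 0.075; -0.058 -0.007 0 0 0 0 0.075; -0.058 -0.007 0 0 0 0 0.075"

```text
clock: 6.88
position: [0.4808, 0.0747, 0.2354]
tool_rot: [3.139, 0.0, 1.572]
contact_force: [0.6, -0.4, -1.5]
grip_width: 0.0752
```

Emit:
play_rows:
  increments: "-0.059 -0.007 0 0 0 0 0.075; -0.059 -0.007 0 0 0 0 0.075; -0.059 -0.007 0 0 0 0 0.075; -0.059 -0.007 0 0 0 0 0.075; -0.06 -0.006 0 0 0 0 0.075"

```text
clock: 7.5
position: [0.4467, -0.2217, 0.2355]
tool_rot: [3.139, 0.001, 1.571]
contact_force: [0.7, 0.3, -0.6]
grip_width: 0.075
```

Emit:
play_rows:
  increments: "0 0 0.035 0 0 0 0.075; 0 0 0.035 0 0 0 0.075; 0 0 0 0 0 0 0.075"

```text
clock: 7.88
position: [0.4455, -0.2189, 0.1619]
tool_rot: [-3.137, -0.003, 1.571]
contact_force: [0.8, -0.1, 0.7]
grip_width: 0.0749
```

Run:
```python
from h import *
s=sense();print(s['position'],s['tool_rot'],s['joint_pos'])
p,d=grab_frame('wrist');save('w5.png',p)
```

```text
[ 0.44550553 -0.21885985  0.1618632 ] [-3.13726277e+00 -3.04698274e-03  1.57050739e+00] [-6.06698062e-01 -1.21793850e-01  2.03050259e+00  3.80843623e-05
  1.23817831e+00 -2.17722458e+00]
```

View pics/w5.png

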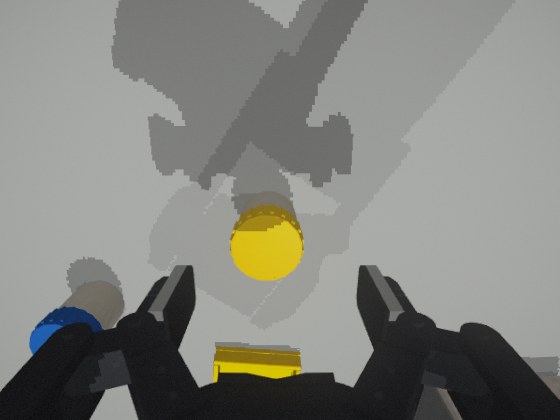

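Emit:
play_rows:
  increments: "-0.002 0 0.03 0 0 0 0.075; 0 0 0.031 0 0 0 0.075; 0 0 0 0 0 0 0.03; 0 0 0 0 0 0 0.03; 0 0 0 0 0 0 0.03"

```text
clock: 8.55
position: [0.4484, -0.2225, 0.1054]
tool_rot: [3.138, 0.003, 1.571]
contact_force: [0.4, -1.1, 2.8]
grip_width: 0.0411
```

Emit:
play_rows:
  increments: "0 0 0 0 0 0 0.03; 0 0 0 0 0 0 0.03"

```text
clock: 8.8
position: [0.4485, -0.2226, 0.1054]
tool_rot: [3.138, 0.002, 1.571]
contact_force: [-0.3, 0.2, 6.6]
grip_width: 0.0408
```

Run:
```python
from h import *
s=sense();print(s['position'],s['tool_rot'])
p,d=grab_frame('wrist');save('w6.png',p)
```

```text
[ 0.44847145 -0.22258221  0.10536773] [3.13800284e+00 2.21610455e-03 1.57095651e+00]
```

View pics/w6.png

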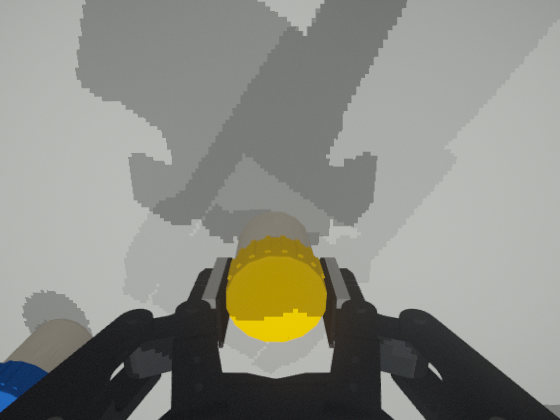

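Emit:
play_rows:
  increments: "0 0 -0.03 0 0 0 0.03; 0 0 -0.03 0 0 0 0.03; -0.004 0.052 0 0 0 0 0.03; -0.004 0.052 0 0 0 0 0.03; -0.004 0.052 0 0 0 0 0.03"

```text
clock: 9.48
position: [0.6046, -0.2338, 0.1635]
tool_rot: [3.141, 0.001, 1.571]
contact_force: [0.2, -0.9, -0.4]
grip_width: 0.0409
```

Emit:
play_rows:
  increments: "0 0 0 0 0 0 0.03; 0 0 0 0 0 0 0.03; 0 0 0.025 0 0 0 0.03; 0 0 0.015 0 0 0 0.03; 0 0 0 0 0 0 0.03"

```text
clock: 10.1
position: [0.6012, -0.2331, 0.1212]
tool_rot: [-3.138, -0.002, 1.571]
contact_force: [-1.1, 0.4, 0.0]
grip_width: 0.0412
```

Run:
```python
from h import *
s=sense();print(s['position'],s['tool_rot'])
p,d=grab_frame('wrist');save('w7.png',p)
```

```text
[ 0.60124122 -0.23313323  0.12121846] [-3.13828246e+00 -1.66573996e-03  1.57051030e+00]
```

View pics/w7.png

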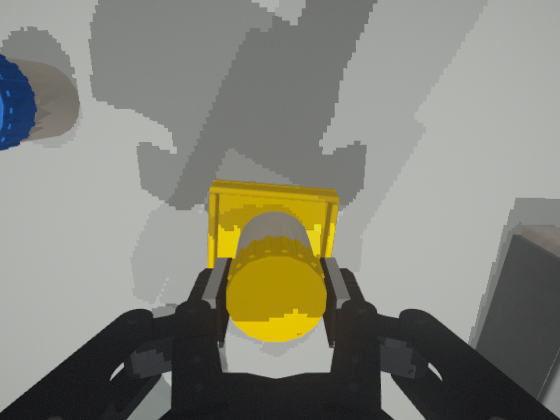

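Emit:
play_rows:
  increments: "0 0 0.008 0 0 0 0.03; 0 0 0.005 0 0 0 0.03; 0 0 0.003 0 0 0 0.03; 0 0 0 0 0 0 0.03"

```text
clock: 10.65
position: [0.6039, -0.2339, 0.1094]
tool_rot: [3.141, 0.0, 1.571]
contact_force: [-4.0, 1.7, 9.4]
grip_width: 0.0408
```

Emit:
play_rows:
  increments: "0 0 0 0 0 0 0.055; 0 0 0 0 0 0 0.068; 0 0 -0.02 0 0 0 0.072; 0 0 -0.03 0 0 0 0.075; 0 0 -0.03 0 0 0 0.075"

```text
clock: 11.28
position: [0.6032, -0.2337, 0.189]
tool_rot: [3.141, 0.0, 1.571]
contact_force: [0.7, -0.5, 0.5]
grip_width: 0.0748
```

Emit:
play_rows:
  increments: "-0.041 -0.028 0 0 0 0 0.075; -0.041 -0.028 0 0 0 0 0.075; -0.042 -0.029 0 0 0 0 0.075; 0 0 0.022 0 0 0 0.075; 0 0 0 0 0 0 0.075"

```text
clock: 11.9
position: [0.5171, -0.3565, 0.1629]
tool_rot: [-3.139, -0.003, 1.571]
contact_force: [-0.5, 0.8, 0.0]
grip_width: 0.0751
```

Run:
```python
from h import *
s=sense();print(s['position'],s['tool_rot'],s['joint_pos'])
p,d=grab_frame('wrist');save('w8.png',p)
```

```text
[ 0.51713933 -0.35653807  0.1628984 ] [-3.13870177 -0.00322503  1.57054943] [-7.22178810e-01  1.84466722e-01  1.71486350e+00  5.38108695e-04
  1.24656338e+00 -2.29290543e+00]
```

View pics/w8.png

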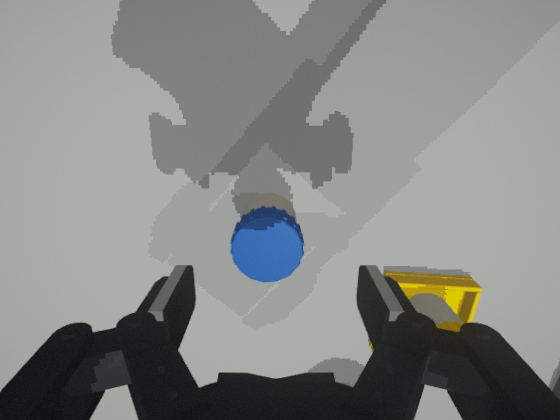

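Emit:
play_rows:
  increments: "-0.002 0 0.03 0 0 0 0.075; 0 0 0.032 0 0 0 0.075; 0 0 0 0 0 0 0.03; 0 0 0 0 0 0 0.03; 0 0 0 0 0 0 0.03"

```text
clock: 12.58
position: [0.5192, -0.3601, 0.105]
tool_rot: [3.139, 0.002, 1.572]
contact_force: [0.4, -0.5, 0.1]
grip_width: 0.0409
```

Emit:
play_rows:
  increments: "0 0 0 0 0 0 0.03; 0 0 0 0 0 0 0.03"

```text
clock: 12.82
position: [0.5186, -0.36, 0.1042]
tool_rot: [3.14, 0.001, 1.571]
contact_force: [-0.9, 0.9, 2.9]
grip_width: 0.041
```

Run:
```python
from h import *
s=sense();print(s['position'],s['tool_rot'])
p,d=grab_frame('wrist');save('w9.png',p)
```

```text
[ 0.51859003 -0.36004329  0.10416022] [3.14003374e+00 1.03951570e-03 1.57091258e+00]
```

View pics/w9.png

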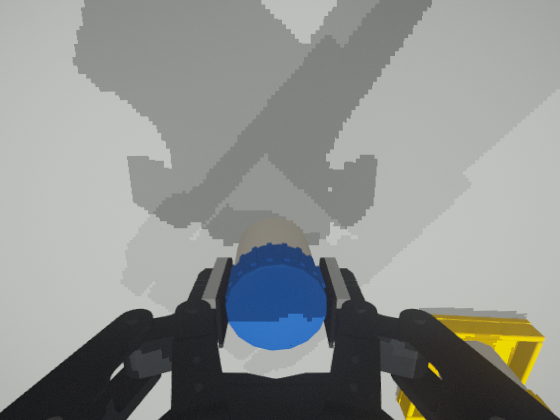

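Emit:
play_rows:
  increments: "0 0 -0.03 0 0 0 0.03; 0 0 -0.05 0 0 0 0.03; 0 0 -0.04 0 0 0 0.03; 0.04 0 0 0 0 0 0.03; 0.0585 0.006 0 0 0 0 0.03"

```text
clock: 13.5
position: [0.524, -0.2614, 0.2239]
tool_rot: [3.14, 0.001, 1.568]
contact_force: [-0.9, 0.9, -0.8]
grip_width: 0.041
```

Emit:
play_rows:
  increments: "0.0595 0.006 0 0 0 0 0.03; 0.0595 0.006 0 0 0 0 0.03; 0.0595 0.006 0 0 0 0 0.03; 0.0595 0.006 0 0 0 0 0.03; 0.0595 0.006 0 0 0 0 0.03"

```text
clock: 14.12
position: [0.5537, 0.0382, 0.2229]
tool_rot: [3.141, 0.0, 1.571]
contact_force: [0.4, 0.2, -0.7]
grip_width: 0.041
```

Emit:
play_rows:
  increments: "0.0595 0.006 0 0 0 0 0.03; 0.0595 0.006 0 0 0 0 0.03; 0.0595 0.0065 0 0 0 0 0.03; 0 0 0 0 0 0 0.03; 0 0 0 0 0 0 0.03"

```text
clock: 14.75
position: [0.5722, 0.2147, 0.2225]
tool_rot: [-3.141, 0.001, 1.571]
contact_force: [-1.1, 0.0, -1.4]
grip_width: 0.0414
```

Emit:
play_rows:
  increments: "0 0 0.04 0 0 0 0.03; 0 0 0.03 0 0 0 0.03; 0 0 0.03 0 0 0 0.03; 0 0 0 0 0 0 0.03"

```text
clock: 15.25
position: [0.5705, 0.2127, 0.1197]
tool_rot: [-3.135, 0.002, 1.569]
contact_force: [0.8, -0.2, -0.4]
grip_width: 0.0413
```

Run:
```python
from h import *
s=sense();print(s['position'],s['tool_rot'])
p,d=grab_frame('wrist');save('w10.png',p)
```

```text
[0.57045665 0.21271598 0.11973457] [-3.13506039e+00  1.82037606e-03  1.56868870e+00]
```

View pics/w10.png

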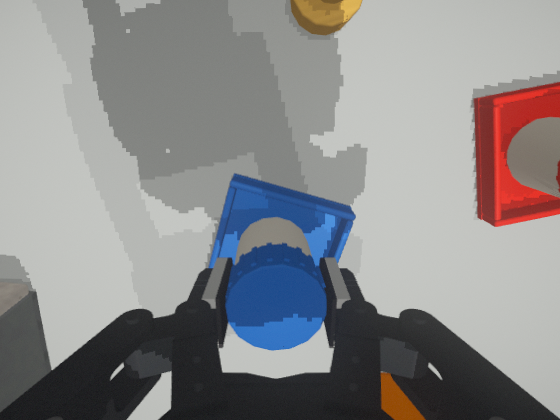

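Emit:
play_rows:
  increments: "0.001 0.001 0.008 0 0 0 0.03; 0 0 0.005 0 0 0 0.03; 0 0 0.003 0 0 0 0.03; 0 0 0 0 0 0 0.03"

```text
clock: 15.8
position: [0.5741, 0.2159, 0.1082]
tool_rot: [3.14, 0.0, 1.571]
contact_force: [-1.9, -1.0, 3.7]
grip_width: 0.0411
```

Emit:
play_rows:
  increments: "0 0 0 0 0 0 0.055; 0 0 0 0 0 0 0.068; 0 0 -0.03 0 0 0 0.07; 0 0 -0.04 0 0 0 0.07; 0 0 -0.05 0 0 0 0.07"

```text
clock: 16.42
position: [0.5725, 0.2157, 0.2265]
tool_rot: [-3.139, 0.001, 1.571]
contact_force: [-0.3, 1.1, -0.3]
grip_width: 0.0701
```

Emit:
play_rows:
  increments: "-0.047 0.02 0 0 0 0 0; -0.047 0.02 0 0 0 0 0; -0.047 0.02 0 0 0 0 0; -0.047 0.02 0 0 0 0 0; -0.046 0.02 0 0 0 0 0"

```text
clock: 17.05
position: [0.6738, -0.0196, 0.2266]
tool_rot: [-3.141, -0.0, 1.571]
contact_force: [0.3, -0.1, -0.2]
grip_width: 0.0001
```

Emit:
play_rows:
  increments: "0 0 0.04 0 0 0 0; 0 0 0 0 0 0 0; 0 0 0 0 0 0 0"

```text
clock: 17.42
position: [0.6735, -0.0176, 0.1874]
tool_rot: [3.142, -0.0, 1.572]
contact_force: [-0.3, -0.6, 0.1]
grip_width: 0.0004
```

Run:
```python
from m import *
s=sense();print(s['position'],s['tool_rot'])
p,d=grab_frame('wrist');save('w11.png',p)
p,d,c,H,S,V,W,ok=meas('wrist')
m=ok&(abs(H-65)<15)&(S>120)&(V>40); P=W[m]; print(len(P),mid(P) if len(P) else '')
p,d=grab_frame('top');save('t11.png',p)
```

```text
[ 0.67345838 -0.0175769   0.18735338] [ 3.14158257e+00 -1.04490562e-04  1.57170319e+00]
1748 [ 0.67717169 -0.02118704  0.09308096]
```

View pics/w11.png

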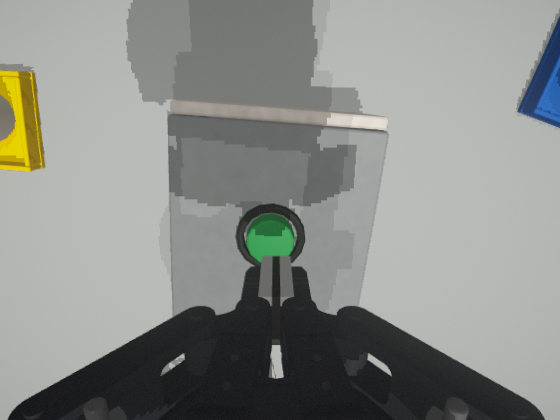

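View pics/t11.png

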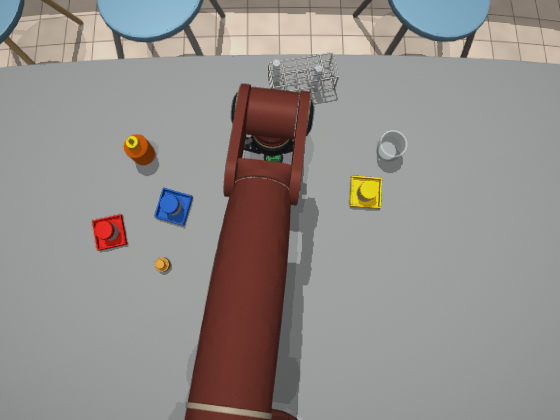

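Emit:
play_rows:
  increments: "-0.002 0 0.025 0 0 0 0; 0 0 0.008 0 0 0 0; 0 0 0 0 0 0 0; 0 0 0 0 0 0 0"

```text
clock: 18.08
position: [0.674, -0.02, 0.1551]
tool_rot: [3.14, 0.0, 1.571]
contact_force: [-0.4, -0.5, -0.2]
grip_width: -0.0001
```

Run:
```python
from m import *
s=sense();print(s['position'])
p,d=grab_frame('wrist');save('w12.png',p)
```

```text
[ 0.67403948 -0.0200209   0.1551107 ]
```

View pics/w12.png

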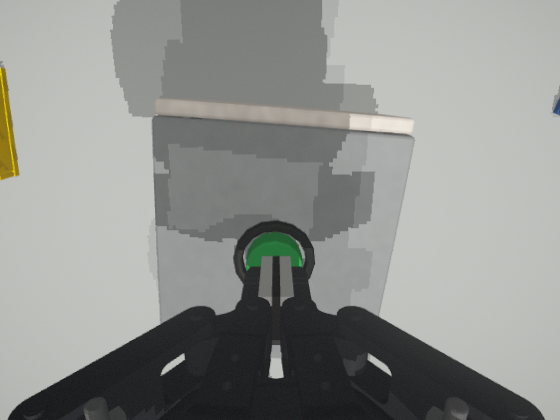

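Emit:
play_rows:
  increments: "0 0 0.003 0 0 0 0; 0 0 0.003 0 0 0 0; 0 0 0.002 0 0 0 0; 0 0 0 0 0 0 0"

```text
clock: 18.62
position: [0.6734, -0.0201, 0.1459]
tool_rot: [-3.141, -0.0, 1.571]
contact_force: [-0.4, -0.3, 0.5]
grip_width: -0.0001
```

Emit:
play_rows:
  increments: "0 0 0.002 0 0 0 0; 0 0 0 0 0 0 0"

```text
clock: 18.88
position: [0.6735, -0.0201, 0.1441]
tool_rot: [3.142, 0.0, 1.571]
contact_force: [-1.7, -0.5, 3.3]
grip_width: -0.0002
```

Contact at about 0.145 (3.3 N). Press on 2 mm.

Emit:
play_rows:
  increments: "0 0 0.002 0 0 0 0; 0 0 0 0 0 0 0"

```text
clock: 19.12
position: [0.6735, -0.0201, 0.1419]
tool_rot: [3.141, 0.0, 1.571]
contact_force: [-1.5, -0.2, 4.2]
grip_width: 0.0005
```

Run:
```python
from m import *
p,d=grab_frame('side');save('s13.png',p)
```

```text
(no output)
```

View pics/s13.png

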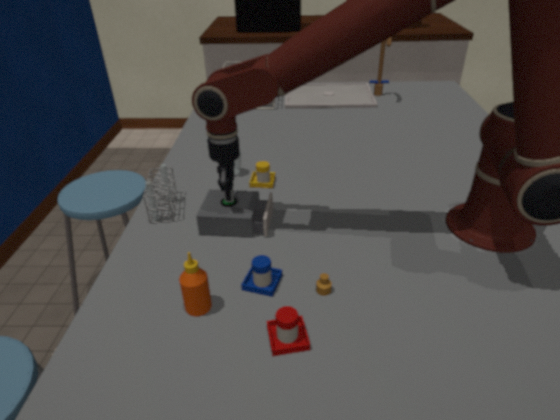

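Emit:
play_rows:
  increments: "0 0 0 0 0 0 0; 0 0 -0.03 0 0 0 0; 0 0 -0.05 0 0 0 0; 0 0 0 0 0 0 0; 0 0 0 0 0 0 0"

```text
clock: 19.8
position: [0.6733, -0.0201, 0.2211]
tool_rot: [-3.141, -0.0, 1.571]
contact_force: [0.1, 0.1, -1.3]
grip_width: -0.0003
```

Run:
```python
from m import *
s=sense(); print(s['position'])
p,d=grab_frame('side');save('s14.png',p)
p,d=grab_frame('wrist');save('w14.png',p)
```

```text
[ 0.67325413 -0.02008758  0.2211092 ]
```

View pics/s14.png

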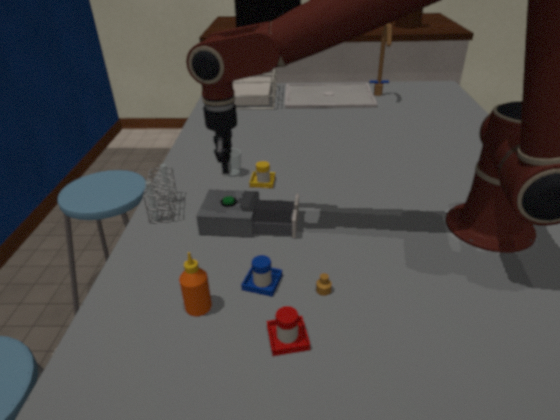

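View pics/w14.png

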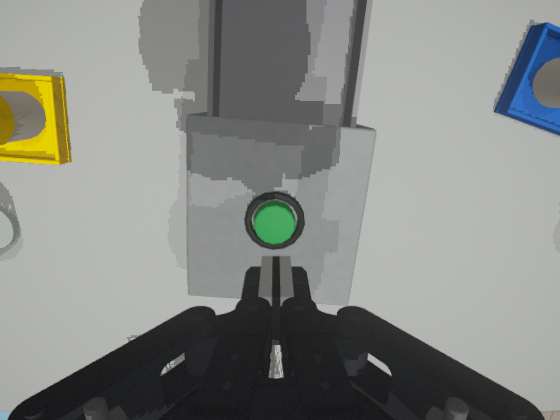

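Emit:
play_rows:
  increments: "0.052 -0.047 0 0 0 0 0.03; 0.052 -0.047 0 0 0 0 0.06; 0.052 -0.047 0 0 0 0 0.065; 0.052 -0.047 0 0 0 0 0.065; 0.051 -0.046 0 0 0 0 0.065"

```text
clock: 20.52
position: [0.4617, 0.2127, 0.22]
tool_rot: [-3.139, 0.0, 1.571]
contact_force: [1.0, 1.4, -0.4]
grip_width: 0.065
```

Emit:
play_rows:
  increments: "0 0 0.04 0 0 0 0.065; 0 0 0.03 0 0 0 0.065; 0 0 0 0 0 0 0.065; 0 0 0 0 0 0 0.065"

```text
clock: 21.02
position: [0.4642, 0.2117, 0.1522]
tool_rot: [-3.142, -0.0, 1.571]
contact_force: [1.1, -0.5, 0.5]
grip_width: 0.0651
```

Run:
```python
from m import *
s=sense(); print(s['position'],s['tool_rot'])
p,d=grab_frame('wrist');save('w15.png',p)
p,d,c,H,S,V,W,ok=meas('top')
k=ok&(W[...,0]>.4)&(W[...,0]<.6)&(abs(W[...,1]+.01)<.08)&(W[...,2]>.05)&(W[...,2]<.07)
P=W[k]; print('front',len(P),mid(P),np.ptp(P,0)); save('t15.png',p)
```

```text
[0.46419053 0.21165074 0.15216924] [-3.14157856e+00 -1.60608151e-05  1.57070236e+00]
front 232 [ 0.53913704 -0.00476577  0.05803564] [0.12148078 0.12591832 0.01589665]
```

View pics/w15.png

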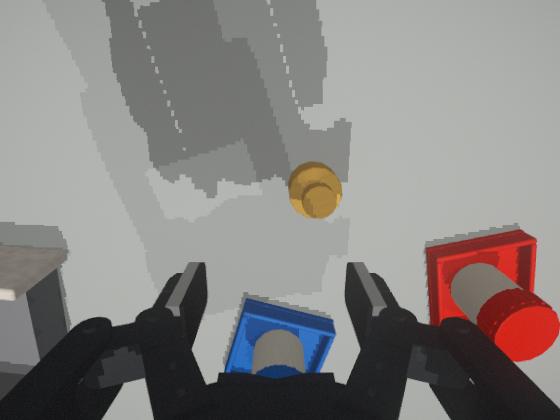

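View pics/t15.png

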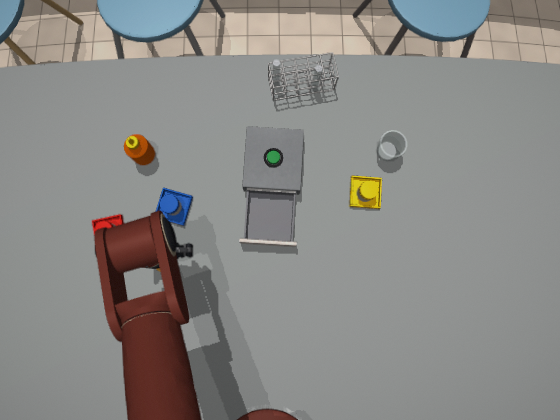

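Emit:
play_rows:
  increments: "0.0275 -0.025 0 0 0 0 0.065; 0 0 0.02 0 0 0 0.065; 0 0 0 0 0 0 0.065"

```text
clock: 21.5
position: [0.4386, 0.2391, 0.1318]
tool_rot: [-3.141, 0.0, 1.571]
contact_force: [0.2, -0.6, -0.0]
grip_width: 0.065
```

Run:
```python
from m import *
s=sense(); print(s['position'],s['tool_rot'])
p,d=grab_frame('wrist');save('w16.png',p)
```

```text
[0.43857879 0.23913863 0.131791  ] [-3.14062669e+00  4.33284418e-04  1.57119896e+00]
```

View pics/w16.png

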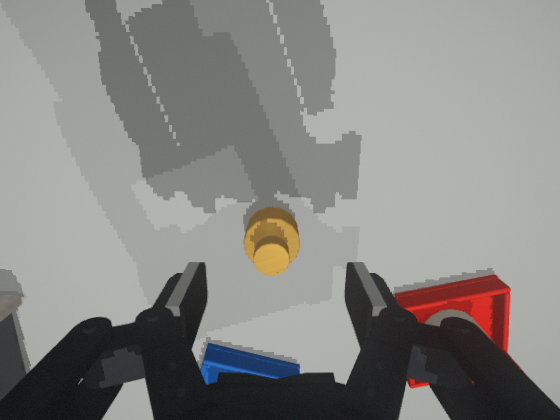

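Emit:
play_rows:
  increments: "-0.002 0.001 0.03 0 0 0 0.065; 0 0 0.021 0 0 0 0.065; 0 0 0 0 0 0 0.065; 0 0 0 0 0 0 0.025; 0 0 0 0 0 0 0.025"
  force: 40

```text
clock: 22.18
position: [0.4412, 0.2374, 0.0829]
tool_rot: [3.139, -0.0, 1.571]
contact_force: [0.5, 0.6, 3.0]
grip_width: 0.0318
```

Emit:
play_rows:
  increments: "0 0 0 0 0 0 0.025; 0 0 0 0 0 0 0.025; 0 0 0 0 0 0 0.025"

```text
clock: 22.55
position: [0.4412, 0.2375, 0.0829]
tool_rot: [3.139, -0.0, 1.571]
contact_force: [-1.0, -2.9, 6.4]
grip_width: 0.0318
```

Run:
```python
from m import *
s=sense(); print(s['position'],s['tool_rot'])
p,d=grab_frame('wrist');save('w17.png',p)
```

```text
[0.44120489 0.23746062 0.08289764] [ 3.13869527e+00 -3.48581365e-04  1.57120110e+00]
```

View pics/w17.png

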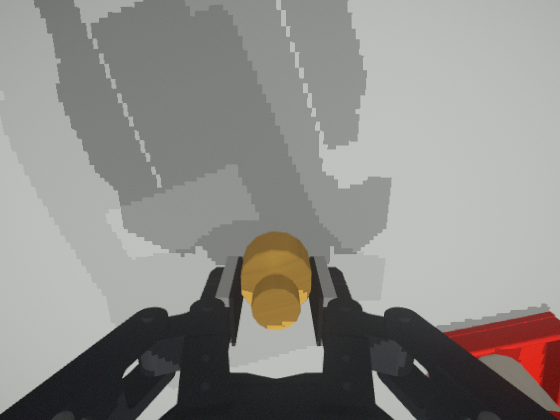

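Emit:
play_rows:
  increments: "0 0 -0.03 0 0 0 0.025; 0 0 -0.04 0 0 0 0.025; 0 0 -0.03 0 0 0 0.025; -0.049 0.021 0 0 0 0 0.025; -0.05 0.021 0 0 0 0 0.025"

```text
clock: 23.22
position: [0.4823, 0.1377, 0.1818]
tool_rot: [3.14, -0.0, 1.573]
contact_force: [1.3, 0.4, -2.6]
grip_width: 0.0317
```

Emit:
play_rows:
  increments: "-0.05 0.021 0 0 0 0 0.025; -0.05 0.021 0 0 0 0 0.025; -0.049 0.021 0 0 0 0 0.025; 0 0 0 0 0 0 0.025; 0 0 0 0 0 0 0.025"

```text
clock: 23.85
position: [0.5445, -0.0105, 0.1805]
tool_rot: [-3.141, -0.001, 1.571]
contact_force: [-0.2, 0.4, -2.7]
grip_width: 0.0312
```

Run:
```python
from m import *
s=sense(); print(s['position'],s['tool_rot'])
p,d=grab_frame('wrist');save('w18.png',p)
p,d=grab_frame('side');save('s18.png',cv2.resize(p[100:340,120:380],None,fx=2,fy=2))
```

```text
[ 0.54450428 -0.01051904  0.1805117 ] [-3.14058958e+00 -7.01718777e-04  1.57050425e+00]
```

View pics/w18.png

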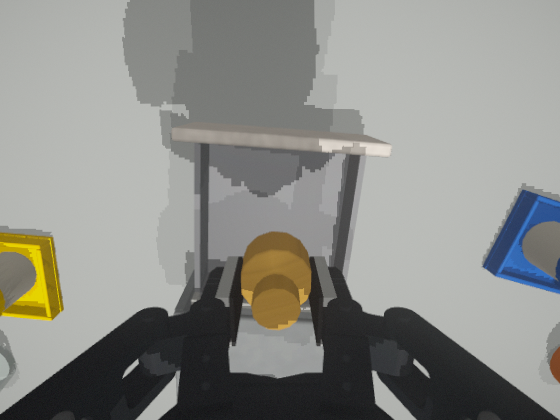

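View pics/s18.png

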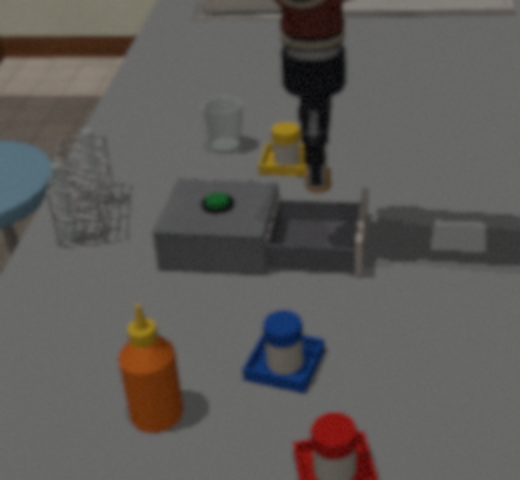

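Emit:
play_rows:
  increments: "0 0.001 0.04 0 0 0 0.025; 0 0 0.03 0 0 0 0.025; 0 0 0.01 0 0 0 0.025; 0 0 0 0 0 0 0.025; 0 0 0 0 0 0 0.025"

```text
clock: 24.58
position: [0.5471, -0.0106, 0.1026]
tool_rot: [3.139, 0.0, 1.572]
contact_force: [-0.6, 0.3, -1.8]
grip_width: 0.0316
```

Emit:
play_rows:
  increments: "0 0 0.004 0 0 0 0.025; 0 0 0 0 0 0 0.025"

```text
clock: 24.82
position: [0.5461, -0.0108, 0.0973]
tool_rot: [3.141, 0.0, 1.571]
contact_force: [0.3, 0.1, -2.1]
grip_width: 0.0312
```

Emit:
play_rows:
  increments: "0 0 0.003 0 0 0 0.025; 0 0 0 0 0 0 0.025"

```text
clock: 25.08
position: [0.5458, -0.0108, 0.0936]
tool_rot: [-3.141, -0.0, 1.571]
contact_force: [0.3, -0.0, -2.1]
grip_width: 0.0315
```

Emit:
play_rows:
  increments: "0 0 0.002 0 0 0 0.025; 0 0 0 0 0 0 0.025"

```text
clock: 25.32
position: [0.5468, -0.0109, 0.0929]
tool_rot: [3.14, 0.0, 1.571]
contact_force: [0.3, 1.2, 2.7]
grip_width: 0.0311
```

Emit:
play_rows:
  increments: "0 0 0 0 0 0 0.045; 0 0 0 0 0 0 0.055; 0 0 0 0 0 0 0.055; 0 0 -0.02 0 0 0 0.055; 0 0 -0.04 0 0 0 0.055"

```text
clock: 25.95
position: [0.5448, -0.0106, 0.1517]
tool_rot: [-3.138, -0.001, 1.571]
contact_force: [-0.2, 0.5, -0.4]
grip_width: 0.0554
```

Emit:
play_rows:
  increments: "0 0 -0.06 0 0 0 0.055; 0 0 -0.06 0 0 0 0.055; 0.04 -0.04 0 0 0 0 0.055; 0.04 -0.04 0 0 0 0 0.055; 0.04 -0.04 0 0 0 0 0.055"

```text
clock: 26.58
position: [0.4248, 0.1101, 0.2737]
tool_rot: [3.139, -0.001, 1.57]
contact_force: [0.2, 0.2, 0.6]
grip_width: 0.0547
```

Emit:
play_rows:
  increments: "0.06 0 0 0 0 0 0.055; 0.06 0 0 0 0 0 0.055; 0.06 0 0 0 0 0 0.055; 0 0 0 0 0 0 0.055"

```text
clock: 27.08
position: [0.4252, 0.2924, 0.2734]
tool_rot: [3.14, -0.001, 1.577]
contact_force: [-0.6, -0.8, -0.6]
grip_width: 0.0548
```

Run:
```python
from m import *
s=sense(); print(s['clock'],s['position'],s['contact_force'])
for cam in('top','side'):
    p,d,c,H,S,V,W,ok=meas(cam); save(cam+'20.png',p)
    if cam=='top': save('z20.png',cv2.resize(p[100:320,80:400],None,fx=2.5,fy=2.5))
    m=ok&(abs(W[...,0]-.545)<.04)&(abs(W[...,1]+.01)<.04)&(abs(H-18)<8)&(S>100)&(W[...,2]>.015)
    P=W[m]; print('weight',cam,len(P),mid(P).round(4),np.ptp(P,0).round(3),P[:,2].max())
    b=cut_out('squeeze_bottle',cam)[0]; P=W[b['pixels']&ok]; P=P[(P[:,2]>.01)&(P[:,2]<.2)]; print('bottle',mid(P),np.ptp(P,0))
```

```text
27.075 [0.42519733 0.29243397 0.27341278] [-0.63030027 -0.78367404 -0.59397809]
weight top 175 [ 0.545  -0.0086  0.0367] [0.035 0.032 0.043] 0.05838314849103865
bottle [0.70113949 0.28810045 0.07966073] [0.05592562 0.05546222 0.13919375]
weight side 166 [ 0.5438 -0.0061  0.0356] [0.029 0.03  0.039] 0.05524022329991407
bottle [0.70035463 0.29381931 0.0772905 ] [0.05512277 0.04755196 0.13453779]
```

View pics/z20.png

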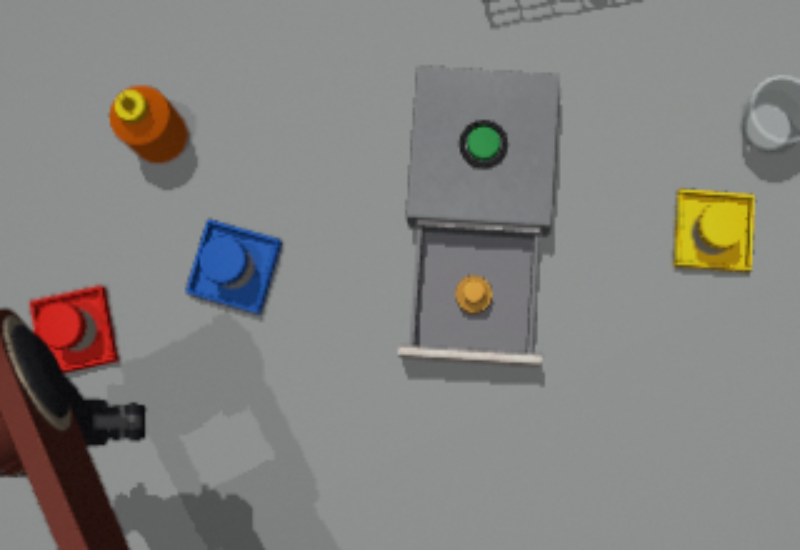

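View pics/side20.png

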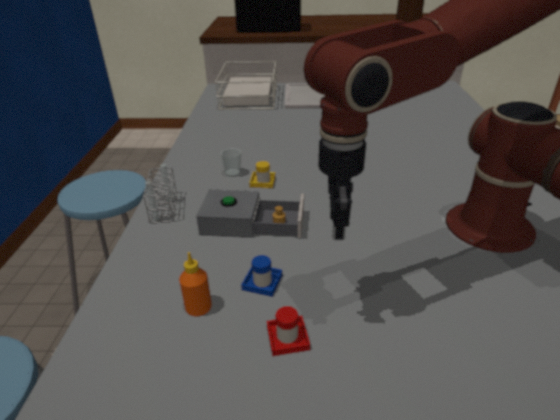

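Run:
```python
from m import *
print(close_job())
```

```text
the job is handed in; nothing more can be done
None
```

The job is done and handed in at about 27 s of the 118 s allowed. The red, yellow and blue pots each stand in the tray of their own colour. I then pressed the latch, at about 4 N, and the drawer sprang out. The brass weight stands in the middle of the drawer, which I left out.

- **Pots:** in the last top and side pictures, all three are upright in their trays.
- **Weight:** its measured centre is at about (0.545, -0.008), against a drawer centre of (0.545, -0.010). Its top is at 55 to 58 mm, where 52 mm was expected. I put that down to depth noise, as the pictures show it standing upright.
- **Squeeze bottle:** the readings before and after agree within 1 to 3 mm, which is measuring noise.
- **Arm:** it was clear of everything when I handed the job in.

Two things did not go as expected. One row of the move to the weight was longer than a row allows and was cut short, so I stopped short of the weight and made up the rest before gripping. The gripper also read about 31.5 mm on the 34 mm foot of the weight, but the grip held.

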